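# Re-mix the dropper bottles in the safety-capped shaker

## Robot

A 6-joint arm with a two-finger parallel gripper is mounted at the origin on a cart in front of the work surface, level with it; the furniture and walls round the work are solid. World frame = base frame: x ahead of the robot, y to its left, z up, the work surface at z = 0. Lengths are in mm, angles in rad, forces in N, time in s.
With the tool pointing down it reaches from about 350 to 875 mm from the base axis. Payload 4.2 kg.
Tool frame: the origin (TCP) lies at the centre of the arm's flange, where the gripper is bolted on; the fingertips stand 182 mm ahead of it and the grasp point (between the pads) lies 164 mm ahead of it; z points along the fingers, y is the direction in which the jaws open and shut (so a half turn about z gives the same grasp; the last joint's range is limited). The gripper opens to 87 mm and grips with 3 to 60 N. Pads are 19 mm wide; open, the fingers measure 117 mm over their backs; the gripper's body (75 mm by 190 mm) begins 51 mm behind the grasp point.
Start: joints at [1.511, 0.385, 0.008, 0, -1.194, -0.259], TCP at [195.86, 593.497, 404.75] pointing down, gripper open.
Joint ranges: [-3.14, 3.14], [-1.21, 2.06], [-1.07, 1.41], [-3.16, 2.05], [-2.99, -0.16], [-3.1, 3.1]. Speed limits (rad/s): [2.79, 2.79, 3.14, 3.14, 3.14, 3.14].

## Interface

Orientations are given as a 3x3 rotation matrix whose columns are the frame's x, y, z axes.
In Python, from bench import observe, read_camera, close_job, recognise, regions_of, mark_of gives the robot as it stands.
- The arm moves only by the tool apply_moves, never from a script. Its argument "deltas" is a list of rows, each a list of 7 numbers: the shift along the tool's x, y, z in cm, then the turn, a rotation vector about the tool's x, y, z in degrees, then the finger opening in cm, from 0 to 8.7. In form: [[x, y, z, wx, wy, wz, gripper], ...]. A call has 1 to 20 rows; each row shifts and turns the commanded pose from where the row before left it, along the tool's axes as they then stand; what a row does not reach is not made up. A row lasts 1/8 s, in which the tool goes at most 62.5 mm and 10.7 degrees, less where a joint would pass 70% of its speed; a pose out of reach is approached as far as the arm can. A call with a gripper value outside its range is refused whole. The fingers move at their own pace and stop on an object; the grip force is fixed at half the most. Time passes only in rows, so rows that do not move let the fingers close. It gives the time, the measured TCP pose, the force and the opening at its end, in the units of the state.
- observe(): the state, without advancing time (a new reading comes with each control period).
- read_camera(name): name is "side" or "top" or "wrist"; returns a dict with "image" (384x512x3 uint8, blue, green, red), "fx", "fy", "cx", "cy" (pixels), "rvec" (rotation vector, rad) and "tvec" (3), from world to camera coordinates, as OpenCV has them; the wrist camera has in their place "tool_from_camera" (4x4, takes a point from camera to tool coordinates, whose origin is the TCP and whose axes are the flange's). Camera axes: x right, y down, z forward; pixel columns grow to the right and rows downward; lengths in mm; the calibration is good to about 2 mm. A picture is of the moment at which its call begins: read the wrist's pose just before it. There is no depth.
- close_job(): hands the job in, once; it reports no verdict.
Trained networks look in a picture, given as the dict that the camera call returned (one of the last four; its "shot" number tells which), for a name from the list of things; names that differ only in an ending like _2 or _b are one class to them, and where a whole thing is asked for, a point or a joint stands for the part that bears it (a point fixed in the world has none). Each returns a list of dicts, best first, with "confidence" (0 to 1); they miss things now and then, are a little off and sometimes report something else, mostly with a low value. They report only what shows in the picture. A call takes as long as a camera call.
- recognise(picture, query): "location" ([column, row] in pixels, amid what is visible of it).
- regions_of(picture, query): "mask" (384x512 bool, what is visible of it) and "location" ([column, row] in pixels, amid what is visible of it).
- mark_of(picture, query): "location" ([column, row] in pixels: a listed point, or the origin of a listed thing).
The state is a dict: "clock": time; "joint_pos": joint angles; "dq": joint speeds; "tau": joint torques, N m; "eef_pos": TCP position; "tcp_rot": TCP orientation; "force": force on the tool from outside, world axes, zero at the start; "wrist_torque": the same for the moment, N m; "gripper_width": finger opening in mm.
Only numpy, scipy, OpenCV 4.12 (cv2) and the standard library are available. Lean on these libraries where they do the work, as an engineer would, in place of code of your own. Each camera call takes 0.05 s, during which the arm holds its last target. There are 200 camera calls.

## Task

The reagents in the dropper bottles have settled: re-mix all of them in the bench shaker. Turn its speed knob fully anticlockwise to off before you open it, then press the safety cap down and turn it anticlockwise to free it, stand the cap upright on the table well clear of the shaker, and stand every dropper bottle upright in the pot, one to a compartment. Then put the cap back, press it down and turn it clockwise until it locks, and start the shaker by turning the knob fully clockwise; do not knock over the wash bottle or the glue bottle.

Things in the scene. Friction and masses are not known exactly. Their poses are not given: they have to be found in the camera images.
- shaker: bench shaker, fixed: white base 180 mm (x) by 272 mm (y, from -179 to +93), 48 mm high, with a round metal pot and, at y = -128 mm, a control turret 92 x 88 mm, 126 mm high, with the speed knob on top. Origin on the pot's axis at the table top, z up
- pot_floor (a point): centre of the pot's flat inner floor, 54 mm above the table, axes as the shaker's. Pot: inner diameter 106, outer 112 mm. A cross divider (3 mm thick, 40 mm high) along the shaker's x and y splits it into four compartments; a bottle stands well in one with its axis 22 mm from the pot's axis in both x and y
- pot_rim (a point): centre of the pot's rim, 112 mm above the table. A sprung sealing ring stands 10 mm proud of the rim and pushes the cap up with 4.5 N at its top and 0.9 N more per mm. Outside are four bayonet ledges (to 64 mm radius, 98 to 106 mm above the table), centred on the shaker's +x, +y, -x, -y, 34 degrees wide, 56 degrees of gap between
- cap: safety cap, loose, 220 g, 142 mm wide, 111 mm high: white ribbed skirt, clear dome, grip bar on top. Origin: centre of the skirt's lower rim, z up. Inside the skirt are four lugs 16 degrees wide at +x, +y, -x, -y. Locked: origin 90 mm above the table on the pot's axis, bar along the shaker's x (or y), lugs pushed up by the ring into notches under the ledges
- cap_bar (a point): middle of the cap's grip bar, 98 mm above the cap's origin. Bar along the cap's x: 88 mm long, 18 mm thick, from 86 mm (flat dome top, 97 mm wide) to 111 mm. To free: press the locked cap down 5 to 6 mm (hard stop at 8), turn it 45 degrees (30 to 55) anticlockwise from above, lift. A standing 107 mm bottle fits under the dome
- cap_rim (a point): same point as the cap's origin. To lock: lower the cap with the bar 45 degrees anticlockwise of the locked direction; it rests on the ring with this point at 92 mm. Press it to 84 or 85 mm, turn clockwise to a stop about 2 degrees past the locked direction, let go: it rises to 90 mm, bar within 5 degrees of the shaker's x or y
- cap_place (a point): a point on the table to the right of the shaker; the table is clear for 90 mm round it, a good place to stand the cap
- speed_knob (a joint): angle of the speed knob, rad: 0 = off (stop, fully anticlockwise), grows clockwise seen from above to 2.62 = full speed (stop); starts part way; stays where it is left, friction about 0.05 N m
- speed_knob_grip (a point): point on the knob's axis in its grip bar, 163 mm above the table; turns with the knob. The bar lies along this point's x, 42 mm long, 14 mm thick, from 140 to 170 mm above the table; under it a disc 44 mm wide, its top at 140 mm
- dropper_1: 30 ml glass dropper bottle, 105 to 107 mm tall, 60 g, one of the two to four present. Origin at the centre of its foot, z up. Body 32 mm wide up to a flat shoulder at 74 mm, then a screw collar 20 mm wide up to 81 mm, then a bulb 14 mm wide; all stiff. Hold it by collar and bulb, fingertips just above the shoulder
- dropper_2: 30 ml glass dropper bottle, 105 to 107 mm tall, 60 g, one of the two to four present. Origin at the centre of its foot, z up. Body 32 mm wide up to a flat shoulder at 74 mm, then a screw collar 20 mm wide up to 81 mm, then a bulb 14 mm wide; all stiff. Hold it by collar and bulb, fingertips just above the shoulder
- dropper_3: 30 ml glass dropper bottle, 105 to 107 mm tall, 60 g, one of the two to four present. Origin at the centre of its foot, z up. Body 32 mm wide up to a flat shoulder at 74 mm, then a screw collar 20 mm wide up to 81 mm, then a bulb 14 mm wide; all stiff. Hold it by collar and bulb, fingertips just above the shoulder
- dropper_4: 30 ml glass dropper bottle, 105 to 107 mm tall, 60 g, one of the two to four present. Origin at the centre of its foot, z up. Body 32 mm wide up to a flat shoulder at 74 mm, then a screw collar 20 mm wide up to 81 mm, then a bulb 14 mm wide; all stiff. Hold it by collar and bulb, fingertips just above the shoulder
- wash_bottle: bystander: clear 500 ml bottle, 77 mm wide, 186 mm tall, origin at the centre of its foot, z up; must not be knocked over
- glue_bottle: bystander: white bottle with twist cap, 43 mm wide, 131 mm tall, origin at the centre of its foot, z up; must not be knocked over

How it is judged:
By the outcome, as a careful person would: the job done as asked, in the order asked, and still so for the second after the job is handed in, with the robot touching nothing.
Of dropper_1, dropper_2, dropper_3, dropper_4 only 2 to 4 are there at a start; the rules pass over those that are not, and their reading is None.
At some moment in a run one of cap may be knocked a few centimetres aside while the robot is not near it.
It also fails if it takes over 210 s, if anything falls off the work surface, if the arm or the gripper's body presses on something with over 40 N, if the wrist force passes 120 N, or if a joint passes its speed limit or range.

## Working session

There is one attempt and no reset: what is moved stays moved. The work goes in short steps, Python scripts to look and compute and a tool call to move; the robot and the scene stay as the last step left them, time stands still between calls to the robot, and variables do not carry over. Pictures are saved under pics/ and viewed, about 12 in all and at most 16, crops included, and the job is handed in when it is done.

Besides the shell and the picture viewer there is one more tool, called after "Request:" as a command line: name --pt "numbers of a row" for each row, then --argument value for the rest. apply_moves: Moves the arm, as the interface text tells. Its arguments: {"type":"object","properties":{"deltas":{"type":"array","items":{"type":"array","items":{"type":"number"}}}},"required":["deltas"]}

```bash
mkdir -p pics; ls
cat > h.py <<'E'
import numpy as np, cv2
from bench import *
def P(pic):
    R,_=cv2.Rodrigues(np.array(pic["rvec"],float)); return R,np.array(pic["tvec"],float).ravel()
def cam(name):
    s=observe(); p=read_camera(name)
    if name=="wrist":
        T=np.array(p["tool_from_camera"]); R=np.array(s["tcp_rot"])
        p["Rw"]=R@T[:3,:3]; p["o"]=R@T[:3,3]+np.array(s["eef_pos"])
    else:
        R,t=P(p); p["Rw"]=R.T; p["o"]=-R.T@t
    return p
def ray(p,px):
    d=p["Rw"]@np.array([(px[0]-p["cx"])/p["fx"],(px[1]-p["cy"])/p["fy"],1.]); return p["o"],d/np.linalg.norm(d)
def atz(p,px,z):
    o,d=ray(p,px); return o+d*(z-o[2])/d[2]
def proj(p,X):
    c=p["Rw"].T@(np.array(X,float)-p["o"]); return np.array([p["fx"]*c[0]/c[2]+p["cx"],p["fy"]*c[1]/c[2]+p["cy"]])
def tri(rs):
    A=sum(np.eye(3)-np.outer(d,d) for o,d in rs); b=sum((np.eye(3)-np.outer(d,d))@o for o,d in rs); return np.linalg.solve(A,b)
def save(p,n): cv2.imwrite(f"pics/{n}.png",p["image"])
E
python3 - <<'E'
from h import *
np.set_printoptions(precision=1,suppress=True)
ims=[]
H={"shaker":0,"pot_rim":112,"cap":None,"cap_bar":None,"cap_place":0,"speed_knob_grip":163,"dropper_1":0,"wash_bottle":0,"glue_bottle":0}
for n in("side","top"):
    p=cam(n);ims.append(p["image"].copy());print(n,p["o"],p["fx"])
    for q,z in H.items():
        for m in mark_of(p,q):
            if m["confidence"]>.2:
                print(q,np.round(m["confidence"],2),np.array(m["location"]), atz(p,m["location"],{"cap":90,"cap_bar":188}.get(q,z)))
cv2.imwrite("pics/a.png",cv2.resize(np.vstack(ims),(450,675)) if 0 else np.hstack(ims)[:, :])
cv2.imwrite("pics/a1.png",cv2.resize(ims[0],(768,576)));cv2.imwrite("pics/a2.png",cv2.resize(ims[1],(768,576)))
s=observe();print(s["eef_pos"],s["tcp_rot"],s["force"],s["clock"])
E
```

```text
pics
side [284.7 985.7 982.8] 453.79382999553195
shaker 0.63 [231.5 236.4] [547.8 -22.3  -0. ]
cap 0.63 [227.5 214.7] [557.7 -19.8  90. ]
cap_bar 0.88 [230.2 190.2] [546.2 -15.8 188. ]
cap_place 0.89 [264.1 181.3] [ 499.9 -330.5    0. ]
cap_place 0.4 [228.8 212.9] [ 583.2 -131.     0. ]
speed_knob_grip 0.73 [324.3 189.2] [ 281.2 -111.1  163. ]
speed_knob_grip 0.61 [242.6 173. ] [ 537.5 -140.8  163. ]
dropper_1 0.62 [233.  315.4] [473.6 269.1   0. ]
dropper_1 0.58 [250.9 300.6] [437.4 212.2   0. ]
dropper_1 0.54 [191.  318.7] [577.9 301.1   0. ]
dropper_1 0.29 [242.9 172.8] [ 586.9 -366.3    0. ]
dropper_1 0.28 [228.1 189.4] [ 616.4 -255.7    0. ]
wash_bottle 0.8 [323.9 191.2] [ 281.  -317.1    0. ]
wash_bottle 0.74 [230.1 192.3] [ 605.5 -240.8   -0. ]
glue_bottle 0.65 [304.3 170.8] [ 363.5 -428.2   -0. ]
top [ 331.7  -75.7 1681.3] 469.34132043464894
pot_rim 0.64 [252.9 164.3] [548.9 -30.3 112. ]
cap 0.72 [250.7 162.2] [559.1 -22.   90. ]
cap 0.31 [329.5 243.4] [ 286.8 -291.    90. ]
cap_bar 0.72 [250.3 161.5] [547.4 -24.  188. ]
cap_place 0.78 [341.7 184. ] [ 496.7 -346.9    0. ]
speed_knob_grip 0.45 [291.2 160. ] [ 557.4 -156.5  163. ]
dropper_1 0.57 [166.6 159.5] [578.5 286.3   0. ]
dropper_1 0.51 [170.8 188.1] [474.5 267.9   0. ]
wash_bottle 0.86 [330.7 243.2] [ 285.  -307.4    0. ]
glue_bottle 0.69 [355.3 219. ] [ 371.9 -394.9    0. ]
glue_bottle 0.36 [340.7 181.5] [ 505.6 -343.3    0. ]
[195.9 593.5 404.8] [[ 0.9 -0.3 -0. ]
 [-0.3 -0.9  0. ]
 [-0.   0.  -1. ]] [ 0.5 -0.3 -0.2] 1.0
```

View pics/a1.png

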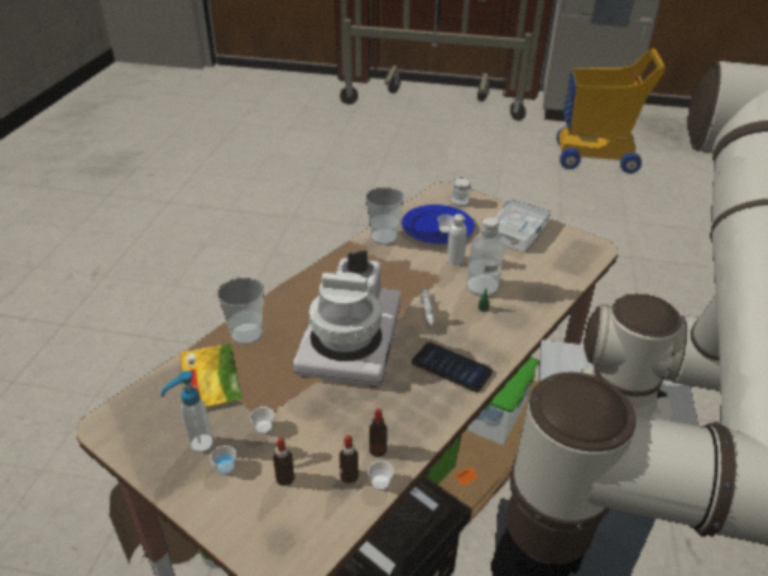

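View pics/a2.png

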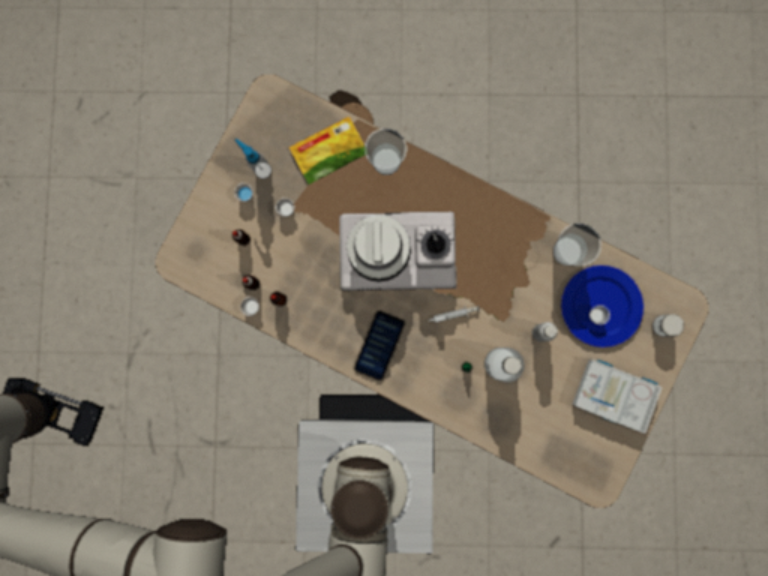

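The pictures show the cap on the shaker at about (380,248) in top, with its bar along world x, and the knob at (435,243). There are three red-bulbed droppers at (240,237), (250,282) and (278,298). The glue bottle is at (546,330) and the wash bottle at (503,365).

```bash
cat >> h.py <<'E'
def plan(X,yaw=None,step=40,z=None):
    "tool-frame total delta (cm) and turn (deg) to get to TCP X, tool x axis at yaw deg; translation first in present axes"
    s=observe();R=np.array(s["tcp_rot"]);e=np.array(s["eef_pos"])
    y0=np.degrees(np.arctan2(R[1,0],R[0,0])); 
    d=R.T@(np.array(X,float)-e)/10; tilt=np.degrees(np.arccos(-R[2,2]))
    w=0 if yaw is None else -((yaw-y0+180)%360-180)
    print("e",np.round(e,1),"yaw %.2f tilt %.2f"%(y0,tilt),"d cm",np.round(d,2),"wz",round(w,2),"|d|/step rows",round(np.linalg.norm(d)*10/step,1),"j",np.round(s["joint_pos"],2),"F",np.round(s["force"],1),"g",s["gripper_width"],"t",s["clock"])
E
python3 - <<'E'
from h import *
p=cam("wrist");print(np.round(p["tool_from_camera"],3),p["fx"])
plan([420,230,450],0)
E
```

```text
[[-0.    -0.953 -0.304 83.313]
 [ 1.    -0.     0.    -0.603]
 [-0.    -0.304  0.953 20.745]
 [ 0.     0.     0.     1.   ]] 297.70869548378494
e [195.9 593.5 404.8] yaw -18.26 tilt 0.00 d cm [32.68 27.49 -4.52] wz -18.26 |d|/step rows 10.7 j [ 1.51  0.38  0.01  0.   -1.19 -0.26] F [-0.2  0.1 -0.5] g 86.74946000448135 t 1.05
```

Request:
apply_moves --pt "3.35 2.08 -0.38 0 0 0 8.7" --pt "3.35 2.08 -0.38 0 0 0 8.7" --pt "3.35 2.08 -0.38 0 0 0 8.7" --pt "3.35 2.08 -0.38 0 0 0 8.7" --pt "3.35 2.08 -0.38 0 0 0 8.7" --pt "3.35 2.08 -0.38 0 0 0 8.7" --pt "3.35 2.08 -0.38 0 0 0 8.7" --pt "3.35 2.08 -0.38 0 0 0 8.7" --pt "3.35 2.08 -0.38 0 0 0 8.7" --pt "3.35 2.08 -0.38 0 0 0 8.7" --pt "3.35 2.08 -0.38 0 0 0 8.7" --pt "3.35 2.08 -0.38 0 0 0 8.7" --pt "0 0 0 0 0 -6.1 8.7" --pt "0 0 0 0 0 -6.1 8.7" --pt "0 0 0 0 0 -6.1 8.7" --pt "0 0 0 0 0 0 8.7"

```text
clock: 3.05
eef_pos: [499.4, 230.4, 450.4]
tcp_rot: [[1.0, -0.001, 0.0], [-0.001, -1.0, 0.0], [0.0, -0.0, -1.0]]
force: [-0.2, -0.8, 1.0]
gripper_width: 86.8
```

```bash
cat > look.py <<'E'
import sys
from h import *
np.set_printoptions(precision=1,suppress=True)
def look(name,qs,cams=("wrist",),th=.25):
    for c in cams:
        p=cam(c)
        if name: cv2.imwrite(f"pics/{name}_{c}.png",cv2.resize(p["image"],(768,576)))
        for q,z in qs:
            for m in mark_of(p,q):
                if m["confidence"]>th: print(c,q,np.round(m["confidence"],2),np.array(m["location"]),atz(p,m["location"],z))
    return p
E
python3 - <<'E'
from look import *
look("b",[("dropper_1",0)])
plan([480,-90,470],0)
E
```

```text
wrist dropper_1 0.7 [230.9 177.3] [470.8 277.2   0. ]
wrist dropper_1 0.66 [209.  100.7] [579.8 303.8   0. ]
wrist dropper_1 0.55 [276.9 198.3] [437.8 208.2   0. ]
e [499.3 230.5 450.4] yaw -0.06 tilt 0.00 d cm [-1.9 32.  -2. ] wz -0.06 |d|/step rows 8.0 j [ 0.7  0.2 -0.1 -0.  -1.2  0.8] F [-1.1 -0.  -0.3] g 86.98297766063233 t 3.15
```

View pics/b_wrist.png

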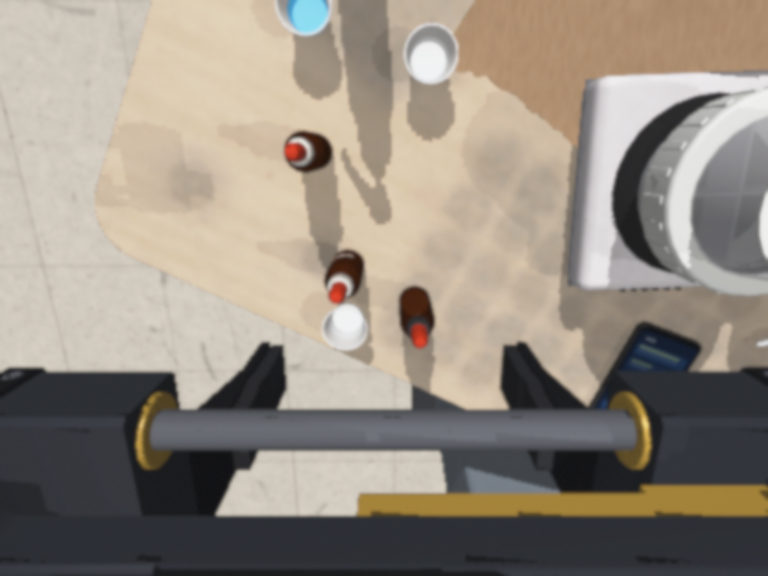

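The wrist view shows three standing droppers, at about (312,150), (345,275) and (415,305). A small white cup is close to the middle one. Next I look at the shaker.

Request:
apply_moves --pt "-0.2 4 -0.2 0 0 0 8.7" --pt "-0.2 4 -0.2 0 0 0 8.7" --pt "-0.2 4 -0.2 0 0 0 8.7" --pt "-0.2 4 -0.2 0 0 0 8.7" --pt "-0.2 4 -0.2 0 0 0 8.7" --pt "-0.2 4 -0.2 0 0 0 8.7" --pt "-0.2 4 -0.2 0 0 0 8.7" --pt "-0.2 4 -0.2 0 0 0 8.7" --pt "0 0 0 0 0 0 8.7"

```text
clock: 4.28
eef_pos: [483.2, -91.4, 466.6]
tcp_rot: [[1.0, -0.004, 0.0], [-0.004, -1.0, -0.0], [0.0, 0.0, -1.0]]
force: [0.3, -0.3, 0.1]
gripper_width: 87.1
```

Run:
```python
from look import *
p=look("c",[("shaker",0),("cap_bar",188),("pot_rim",112),("cap",90),("speed_knob_grip",163)])
plan([550,-150,370],0)
# bar directions
for q in("speed_knob","cap_bar"):
    for r in regions_of(p,q)[:1]: print(q,r["confidence"],r["mask"].sum(),r["location"])
```

```text
wrist cap_bar 0.86 [183.3 119.7] [550.  -24.8 188. ]
wrist cap 0.85 [207.3 111.7] [552.4 -28.2  90. ]
wrist speed_knob_grip 0.71 [328.8 113.1] [ 553.7 -152.5  163. ]
e [483.7 -88.7 466.3] yaw 0.11 tilt 0.00 d cm [6.6 6.1 9.6] wz 0.11 |d|/step rows 3.3 j [ 0.1  0.1 -0.2 -0.  -1.2  1.4] F [1.  1.1 0.3] g 86.83167733045715 t 4.575
speed_knob 0.91 1631 [325.8, 109.0]
cap_bar 0.55 14656 [196.2, 113.4]
```

View pics/c_wrist.png

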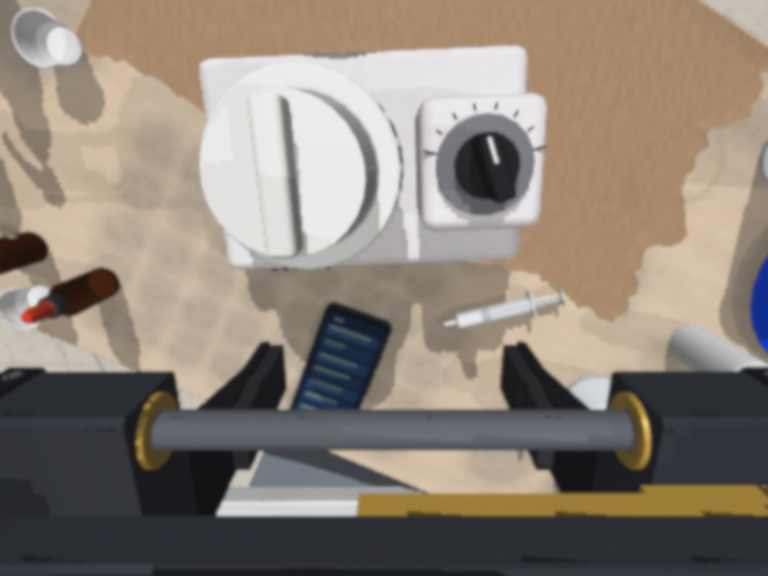

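The wrist view shows the cap bar at (275,175) and the knob at (487,167). The pointer and bar point up and slightly left, yaw about +15°. The shaker is turned by about +2.3°. I approach the knob and refine.

Request:
apply_moves --pt "1.75 1.6 1.65 0 0 0 4" --pt "1.75 1.6 1.65 0 0 0 4" --pt "1.75 1.6 1.65 0 0 0 4" --pt "1.75 1.6 1.65 0 0 0 4" --pt "0 0 0 0 0 0 4" --pt "0 0 0 0 0 0 4"

```text
clock: 5.42
eef_pos: [553.6, -153.0, 400.7]
tcp_rot: [[1.0, 0.001, 0.0], [0.001, -1.0, -0.0], [0.0, 0.0, -1.0]]
force: [0.7, -0.3, -0.1]
gripper_width: 41.7
```

Run:
```python
from look import *
p=look("d",[("cap_bar",188),("cap",90),("speed_knob_grip",163)])
for r in regions_of(p,"speed_knob")[:1]: print(r["confidence"],r["mask"].sum())
c=proj(p,[554,-153,140]);x,y=int(c[0]),int(c[1]);print(c)
cv2.imwrite("pics/d2.png",cv2.resize(p["image"][max(0,y-90):y+90,max(0,x-120):x+120],(800,600)));print(max(0,y-90),max(0,x-120))
plan([554,-153,327],15)
```

```text
wrist cap_bar 0.8 [ 81.3 228.9] [549.5 -25.4 188. ]
wrist cap 0.58 [137.6 187.8] [550.4 -26.1  90. ]
wrist speed_knob_grip 0.74 [264.2 210.9] [ 553.5 -154.2  163. ]
0.83 2217
[262.6 200.6]
110 142
e [ 553.3 -153.1  401.2] yaw 0.07 tilt 0.09 d cm [ 0.1 -0.   7.4] wz -14.93 |d|/step rows 1.9 j [ 0.   0.3 -0.1  0.  -1.1  1.6] F [ 1.3 -0.1 -1.2] g 39.85238066683797 t 5.675
```

View pics/d2.png

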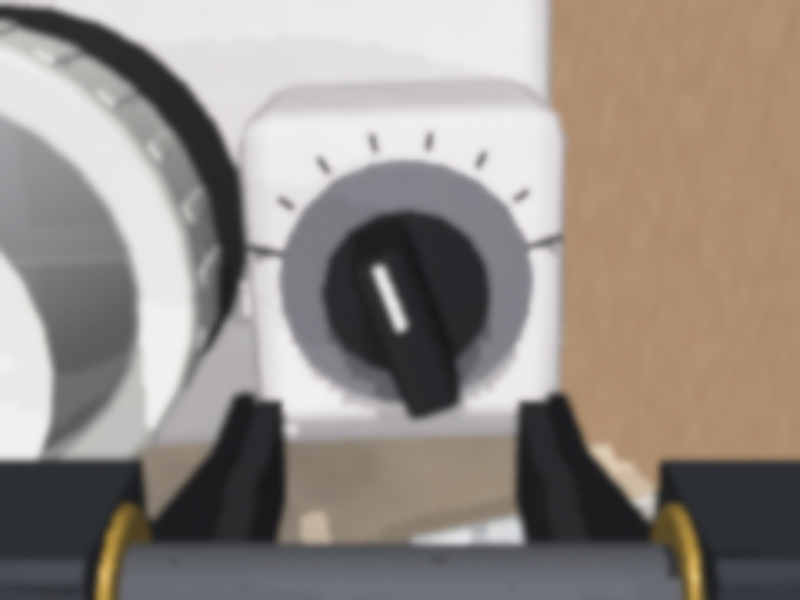

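Close view: the knob bar runs from (370,240) to (437,410) in the crop, so its yaw is about 21°. The off tick is at the left, at +75°. I grip it and turn.

Request:
apply_moves --pt "0 0 0 0 0 -7 4" --pt "0 0 0 0 0 -7 4" --pt "0 0 0 0 0 -7 4" --pt "0 0 2.4 0 0 0 4" --pt "0 0 2.5 0 0 0 4" --pt "0 0 2.5 0 0 0 4" --pt "0 0 0 0 0 0 1" --pt "0 0 0 0 0 0 1" --pt "0 0 0 0 0 0 1" --pt "0 0 0 0 0 0 1" --pt "0 0 0 0 0 0 1" --pt "0 0 0 0 0 0 1"

```text
clock: 7.18
eef_pos: [554.2, -154.4, 327.7]
tcp_rot: [[0.933, 0.359, 0.004], [0.359, -0.933, -0.002], [0.003, 0.003, -1.0]]
force: [2.8, -4.9, 0.3]
gripper_width: 13.7
```

Run:
```python
from h import *
plan([554,-153,327],77); print(observe()["wrist_torque"])
```

```text
e [ 554.2 -154.4  327.7] yaw 21.04 tilt 0.23 d cm [ 0.03 -0.14  0.07] wz -55.96 |d|/step rows 0.0 j [ 0.01  0.37 -0.23  0.   -0.97  1.93] F [ 2.8 -4.9  0.3] g 13.701308252295085 t 7.175
[-1.41323343 -0.49316069  0.06919364]
```

Request:
apply_moves --pt "0 0.1 0 0 0 -6 1" --pt "0 0 0 0 0 -8 1" --pt "0 0 0 0 0 -8 1" --pt "0 0 0 0 0 -8 1" --pt "0 0 0 0 0 -8 1" --pt "0 0 0 0 0 -8 1" --pt "0 0 0 0 0 -6 1" --pt "0 0 0 0 0 0 1"

```text
clock: 8.18
eef_pos: [554.7, -155.0, 327.7]
tcp_rot: [[0.292, 0.956, 0.004], [0.956, -0.292, -0.002], [-0.0, 0.004, -1.0]]
force: [1.8, -4.3, 1.6]
gripper_width: 14.4
```

Run:
```python
from h import *
plan([554,-153,327],80); print(observe()["wrist_torque"])
```

```text
e [ 554.7 -155.   327.7] yaw 72.99 tilt 0.23 d cm [ 0.17 -0.12  0.07] wz -7.01 |d|/step rows 0.1 j [ 0.01  0.37 -0.23  0.   -0.97  2.83] F [ 1.8 -4.3  1.6] g 14.3735690086641 t 8.175
[-1.36332248 -0.72257672  0.07610063]
```

Request:
apply_moves --pt "0 0 0 0 0 -3 1" --pt "0 0 0 0 0 -3 1" --pt "0 0 0 0 0 -2 1" --pt "0 0 0 0 0 0 1"

```text
clock: 8.68
eef_pos: [554.7, -154.9, 327.7]
tcp_rot: [[0.159, 0.987, 0.004], [0.987, -0.159, -0.001], [-0.0, 0.004, -1.0]]
force: [2.9, -4.3, 2.4]
gripper_width: 14.3
```

Run:
```python
from h import *
plan([554,-153,327],80); print(observe()["wrist_torque"])
```

```text
e [ 554.7 -154.9  327.7] yaw 80.85 tilt 0.24 d cm [ 0.18 -0.1   0.07] wz 0.85 |d|/step rows 0.1 j [ 0.01  0.37 -0.23  0.   -0.97  2.97] F [ 2.9 -4.3  2.4] g 14.331297407185653 t 8.675
[-1.40882601 -0.92825086 -0.70069147]
```

The moment jumped to -0.7 N m at yaw 81°, so the knob is at its off stop. I release, rise, and turn back to yaw 2.3°.

Request:
apply_moves --pt "0 0 0 0 0 1 4" --pt "0 0 0 0 0 0 4" --pt "0 0 0 0 0 0 4" --pt "0 0 0 0 0 0 4" --pt "0 0 -2.5 0 0 0 5" --pt "0 0 -2.5 0 0 0 5" --pt "0 0 -2.5 0 0 0 5" --pt "0 0 -2.5 0 0 9.7 5" --pt "0 0 0 0 0 9.7 5" --pt "0 0 0 0 0 9.7 5" --pt "0 0 0 0 0 9.7 5" --pt "0 0 0 0 0 9.7 5" --pt "0 0 0 0 0 9.7 5" --pt "0 0 0 0 0 9.7 5" --pt "0 0 0 0 0 9.7 5" --pt "0 0 0 0 0 0 5"

```text
clock: 10.68
eef_pos: [553.9, -154.3, 426.2]
tcp_rot: [[0.999, 0.045, -0.001], [0.045, -0.999, 0.0], [-0.001, -0.0, -1.0]]
force: [-0.2, 0.8, -0.7]
gripper_width: 49.9
```

Run:
```python
from look import *
p=look("e",[("cap_bar",188),("speed_knob_grip",163)])
plan([550,-26,420],2.3)
```

```text
wrist cap_bar 0.93 [ 94.  209.4] [548.9 -22.7 188. ]
wrist speed_knob_grip 0.96 [262.6 196.4] [ 557.1 -154.1  163. ]
e [ 553.9 -154.4  426.2] yaw 2.56 tilt 0.02 d cm [  0.2 -12.8   0.6] wz 0.26 |d|/step rows 3.2 j [ 0.   0.3 -0.1 -0.  -1.2  1.6] F [-0.6  1.   0.3] g 50.05933713450433 t 10.825
```

Request:
apply_moves --pt "0.05 -3.2 -0.1 0 0 0 5" --pt "0.05 -3.2 -0.1 0 0 0 5" --pt "0.05 -3.2 -0.1 0 0 0 5" --pt "0.05 -3.2 -0.1 0 0 0 5" --pt "0 0 0 0 0 0 5" --pt "0 0 0 0 0 0 5"

```text
clock: 11.58
eef_pos: [550.5, -26.7, 430.3]
tcp_rot: [[0.999, 0.043, -0.0], [0.043, -0.999, -0.0], [-0.0, 0.0, -1.0]]
force: [-0.1, -0.5, -0.1]
gripper_width: 50.0
```

Run:
```python
from look import *
p=look("f",[("cap_bar",188),("cap",90),("pot_rim",112),("speed_knob_grip",163)])
plan([550,-26,362],2.3)
```

```text
wrist cap_bar 0.96 [257.9 208.9] [550.1 -22.9 188. ]
wrist cap 0.87 [261.8 177.7] [550.1 -26.   90. ]
wrist speed_knob_grip 0.67 [405.7 200.6] [ 554. -152.  163.]
e [550.5 -27.2 430.3] yaw 2.38 tilt 0.01 d cm [-0.1 -0.1  6.8] wz 0.08 |d|/step rows 1.7 j [ 0.2  0.2 -0.1  0.  -1.2  1.4] F [ 0.   0.7 -0.2] g 50.05618648958476 t 11.825
```

View pics/f_wrist.png

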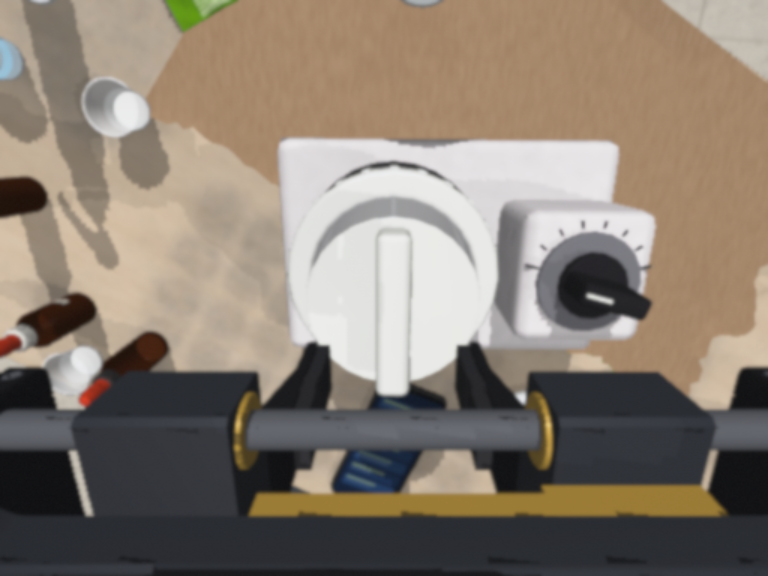

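The bar at (394,310) is centred between the fingers at (393) and aligned with them. The knob's white mark points to the left (off) tick. I descend, grip and read the force.

Request:
apply_moves --pt "0 0 2.5 0 0 0 5" --pt "0 0 2.5 0 0 0 5" --pt "0 0 1.5 0 0 0 5" --pt "0 0 0.5 0 0 0 5" --pt "0 0 0 0 0 0 1" --pt "0 0 0 0 0 0 1" --pt "0 0 0 0 0 0 1" --pt "0 0 0 0 0 0 1" --pt "0 0 0 0 0 0 1" --pt "0 0 0 0 0 0 1"

```text
clock: 13.08
eef_pos: [550.6, -26.5, 360.8]
tcp_rot: [[0.999, 0.043, 0.001], [0.043, -0.999, -0.0], [0.001, 0.0, -1.0]]
force: [-0.7, 1.4, 2.1]
gripper_width: 18.0
```

Gripped at 18 mm. I press 6 mm and check.

Request:
apply_moves --pt "0 0 0.2 0 0 0 1" --pt "0 0 0.2 0 0 0 1" --pt "0 0 0.2 0 0 0 1" --pt "0 0 0 0 0 0 1"

```text
clock: 13.58
eef_pos: [550.6, -26.4, 355.6]
tcp_rot: [[0.999, 0.043, 0.001], [0.043, -0.999, -0.0], [0.001, 0.0, -1.0]]
force: [-2.3, 0.8, 8.7]
gripper_width: 17.9
```

Request:
apply_moves --pt "0 0 0.05 0 0 0 1" --pt "0 0 0 0 0 -5 1" --pt "0 0 0 0 0 -8 1" --pt "0 0 0 0 0 -8 1" --pt "0 0 0 0 0 -8 1" --pt "0 0 0 0 0 -8 1" --pt "0 0 0 0 0 -8 1" --pt "0 0 0 0 0 0 1"

```text
clock: 14.58
eef_pos: [551.3, -26.4, 355.8]
tcp_rot: [[0.675, 0.738, 0.004], [0.738, -0.675, -0.0], [0.003, 0.003, -1.0]]
force: [-1.0, 0.4, 8.1]
gripper_width: 17.9
```

Run:
```python
from h import *
plan([550,-26,362],47.3); print(observe()["wrist_torque"])
```

```text
e [551.3 -26.4 355.8] yaw 47.56 tilt 0.24 d cm [-0.06 -0.12 -0.62] wz 0.26 |d|/step rows 0.2 j [ 0.25  0.3  -0.25  0.   -1.02  2.15] F [-1.   0.4  8.1] g 17.91945101087969 t 14.575
[0.07717681 0.27236223 0.19665457]
```

Request:
apply_moves --pt "0 0 -0.5 0 0 0 1" --pt "0 0 -0.5 0 0 0 1" --pt "0 0 -1 0 0 0 1" --pt "0 0 -1.5 0 0 0 1" --pt "0 0 -2 0 0 0 1" --pt "0 0 -2 0 0 0 1" --pt "0 0 -2 0 0 0 1" --pt "0 0 -2 0 0 0 1" --pt "0 0 0 0 0 0 1"

```text
clock: 15.7
eef_pos: [550.5, -26.5, 470.7]
tcp_rot: [[0.676, 0.737, 0.003], [0.737, -0.676, 0.001], [0.003, 0.002, -1.0]]
force: [-0.5, -0.6, -2.8]
gripper_width: 18.0
```

Run:
```python
from look import *
look("g",[("cap_bar",303),("cap_place",0),("pot_rim",112),("shaker",0),("glue_bottle",0),("wash_bottle",0)],("top","side"))
plan([498,-338,470],47.5)
```

```text
top cap_bar 0.76 [248.5 152.3] [558.3 -22.2 303. ]
top cap_place 0.64 [339.7 179.7] [ 512.1 -339.7    0. ]
top shaker 0.63 [253.5 165.8] [559.  -29.3   0. ]
top glue_bottle 0.44 [357.5 219.8] [ 369.2 -402.7    0. ]
top wash_bottle 0.73 [329.7 243. ] [ 285.7 -303.8    0. ]
side cap_bar 0.94 [230.4 159.7] [539.6  -1.7 303. ]
side cap_place 0.68 [228.8 184.2] [ 621.4 -286.2    0. ]
side cap_place 0.6 [263.3 181.1] [ 503.  -331.1   -0. ]
side pot_rim 0.79 [228.  204.4] [561.  -41.7 112. ]
side shaker 0.78 [229.2 234.4] [557.  -29.7   0. ]
side shaker 0.29 [304.7 172.6] [ 360.7 -416.8   -0. ]
side glue_bottle 0.74 [304.1 174.6] [ 361.5 -403.4    0. ]
side wash_bottle 0.77 [320.8 190. ] [ 292.4 -321.8    0. ]
e [550.5 -26.5 468.8] yaw 47.43 tilt 0.00 d cm [-26.5  17.2  -0.1] wz -0.07 |d|/step rows 7.9 j [ 0.2  0.2 -0.1 -0.  -1.3  2.1] F [-0.3  0.2 -2.4] g 17.606847618714944 t 16.4
```

Request:
apply_moves --pt "-3.26 2.19 0 0 0 0 1" --pt "-3.26 2.19 0 0 0 0 1" --pt "-3.26 2.19 0 0 0 0 1" --pt "-3.26 2.19 0 0 0 0 1" --pt "-3.26 2.19 0 0 0 0 1" --pt "-3.26 2.19 0 0 0 0 1" --pt "-3.26 2.19 0 0 0 0 1" --pt "-3.26 2.19 0 0 0 0 1" --pt "0 0 2.5 0 0 0 1" --pt "0 0 3 0 0 0 1" --pt "0 0 3 0 0 0 1" --pt "0 0 3 0 0 0 1" --pt "0 0 3 0 0 0 1" --pt "0 0 2 0 0 0 1" --pt "0 0 1.5 0 0 0 1" --pt "0 0 0.8 0 0 0 1" --pt "0 0 0.3 0 0 0 1" --pt "0 0 0 0 0 0 1"

```text
clock: 18.65
eef_pos: [503.3, -337.1, 278.3]
tcp_rot: [[0.676, 0.737, 0.001], [0.737, -0.676, -0.0], [0.0, 0.001, -1.0]]
force: [0.6, 0.6, -1.1]
gripper_width: 17.7
```

Request:
apply_moves --pt "0 0 0.3 0 0 0 1" --pt "0 0 0.2 0 0 0 1" --pt "0 0 0.1 0 0 0 1" --pt "0 0 0.1 0 0 0 1" --pt "0 0 0 0 0 0 1"

```text
clock: 19.27
eef_pos: [503.1, -337.1, 270.9]
tcp_rot: [[0.676, 0.736, 0.0], [0.736, -0.676, -0.0], [0.0, 0.0, -1.0]]
force: [0.3, 0.1, -1.6]
gripper_width: 17.6
```

Request:
apply_moves --pt "0 0 0.1 0 0 0 1" --pt "0 0 0.1 0 0 0 1" --pt "0 0 0 0 0 0 1"

```text
clock: 19.65
eef_pos: [503.1, -337.0, 270.8]
tcp_rot: [[0.676, 0.737, 0.0], [0.737, -0.676, -0.001], [-0.0, 0.001, -1.0]]
force: [-2.8, 1.8, 7.6]
gripper_width: 17.8
```

Request:
apply_moves --pt "0 0 -0.1 0 0 0 5" --pt "0 0 0 0 0 0 5" --pt "0 0 0 0 0 0 5" --pt "0 0 0 0 0 0 5" --pt "0 0 -1 0 0 0 5" --pt "0 0 -3 0 0 0 5" --pt "0 0 -4 0 0 0 5" --pt "0 0 -4 0 0 0 5" --pt "0 0 -4 0 0 0 5" --pt "0 0 -4 0 0 0 5" --pt "3.26 -2.19 0 0 0 0 5" --pt "3.26 -2.19 0 0 0 0 5" --pt "3.26 -2.19 0 0 0 0 5" --pt "3.26 -2.19 0 0 0 0 5" --pt "3.26 -2.19 0 0 0 0 5" --pt "3.26 -2.19 0 0 0 0 5" --pt "3.26 -2.19 0 0 0 0 5" --pt "3.26 -2.19 0 0 0 0 5" --pt "0 0 0 0 0 0 5"

```text
clock: 22.02
eef_pos: [550.6, -24.5, 470.5]
tcp_rot: [[0.674, 0.739, 0.001], [0.739, -0.674, 0.0], [0.001, 0.001, -1.0]]
force: [-0.7, -0.1, 0.0]
gripper_width: 50.0
```

Run:
```python
from look import *
p=look("h",[("pot_rim",112),("pot_floor",54),("speed_knob_grip",163),("dropper_1",0)])
look(None,[("cap",0),("cap_bar",98)],("top","side"))
plan([472,272,350],47.4)
```

```text
wrist pot_rim 0.79 [263.4 177. ] [549.4 -27.7 112. ]
wrist pot_floor 0.58 [260.8 166.4] [546.9 -25.7  54. ]
wrist speed_knob_grip 0.92 [346.4 265.6] [ 557.9 -153.2  163. ]
wrist speed_knob_grip 0.63 [263.5 158.4] [570.7  -4.  163. ]
wrist dropper_1 0.85 [93.9 90.5] [437.2 207.9   0. ]
wrist dropper_1 0.61 [69.5 32.8] [471.9 276.2   0. ]
wrist dropper_1 0.56 [345.7 268.2] [ 526.  -265.2    0. ]
top cap 0.56 [338.8 178.4] [ 516.8 -336.5    0. ]
top cap_bar 0.7 [341.1 179.7] [ 501.6 -329.1   98. ]
side cap 0.74 [257.3 180.8] [ 524.7 -328.2    0. ]
side cap_bar 0.81 [264.2 162.7] [ 497.6 -306.3   98. ]
e [550.5 -26.9 469.9] yaw 47.39 tilt 0.00 d cm [ 16.7 -26.   12. ] wz -0.01 |d|/step rows 8.3 j [ 0.2  0.2 -0.1  0.  -1.3  2.1] F [-0.2 -0.2 -1.1] g 49.6818377862772 t 22.575
```

View pics/h_wrist.png

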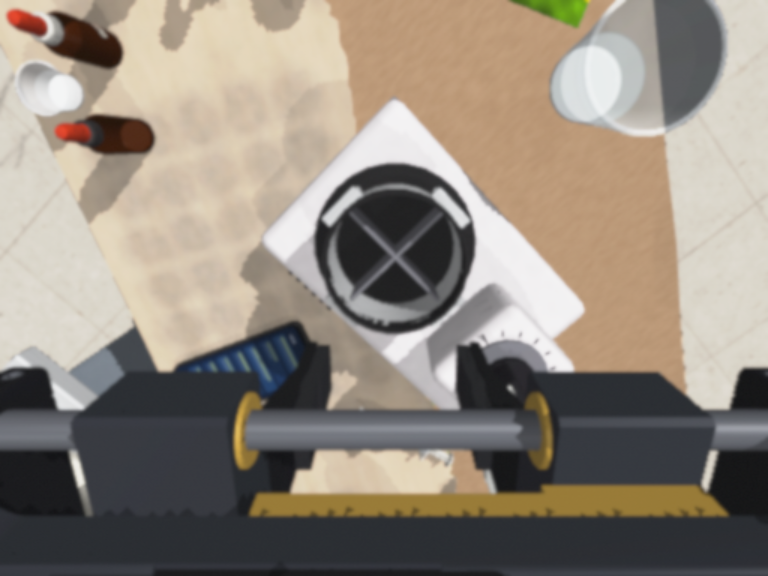

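The open pot is at (395,245) and its divider cross is 45° to the tool, as expected. The pot axis comes out at (550,-27). Next I hover over dropper B3 (437,208).

Run:
```python
from h import *
plan([437.5,208,370],47.4)
```

```text
e [550.5 -26.9 469.9] yaw 47.39 tilt 0.00 d cm [  9.64 -24.22   9.99] wz -0.01 |d|/step rows 7.0 j [ 0.25  0.22 -0.06  0.   -1.29  2.15] F [-0.2 -0.2 -1.1] g 49.6818377862772 t 22.575
```

Request:
apply_moves --pt "1.2 -3.02 0 0 0 0 5" --pt "1.2 -3.02 0 0 0 0 5" --pt "1.2 -3.02 1 0 0 0 5" --pt "1.2 -3.02 1.5 0 0 0 5" --pt "1.2 -3.02 1.5 0 0 0 5" --pt "1.2 -3.02 2 0 0 0 5" --pt "1.2 -3.02 2 0 0 0 5" --pt "1.2 -3.02 2 0 0 0 5" --pt "0 0 0 0 0 0 5" --pt "0 0 0 0 0 0 5"

```text
clock: 23.82
eef_pos: [437.9, 207.6, 370.4]
tcp_rot: [[0.676, 0.737, 0.001], [0.737, -0.676, 0.0], [0.001, 0.001, -1.0]]
force: [0.9, 0.1, 0.7]
gripper_width: 50.4
```

```bash
cat > drop.py <<'E'
from look import *
p=cam("wrist"); 
for r in regions_of(p,"dropper_1"):
    if r["confidence"]>.3:
        print("mask",np.round(r["confidence"],2),r["mask"].sum(),np.array(r["location"]))
for m in mark_of(p,"dropper_1"):
    if m["confidence"]>.25: print(np.round(m["confidence"],2),np.array(m["location"]),atz(p,m["location"],0))
hsv=cv2.cvtColor(p["image"],cv2.COLOR_BGR2HSV)
red=((hsv[...,0]<8)|(hsv[...,0]>172))&(hsv[...,1]>170)&(hsv[...,2]>110)
n,l,st,c=cv2.connectedComponentsWithStats(red.astype(np.uint8))
for i in range(1,n):
    if st[i,4]>60: print("red",st[i,4],c[i],atz(p,c[i],95))
E
python3 drop.py; python3 -c "
from h import *
plan([437.5,208,260],47.4)"
```

```text
mask 0.94 1053 [303.8  14.8]
0.98 [260.4 170.5] [437.3 210.4  -0. ]
0.64 [243.7 109. ] [471.7 275.6   0. ]
0.61 [303.1  15.2] [581.5 301.7   0. ]
red 157 [238.4 111.6] [473.2 275.6  95. ]
red 203 [259.3 194.7] [437.  210.9  95. ]
e [438.  207.1 370.6] yaw 47.37 tilt 0.08 d cm [ 0.02 -0.1  11.06] wz -0.03 |d|/step rows 2.8 j [ 0.78  0.18 -0.38  0.   -1.02  1.62] F [-0.4  0.9 -0.4] g 50.064886969721854 t 23.975
```

Request:
apply_moves --pt "0.2 -0.29 2.5 0 0 0 5" --pt "0 0 3 0 0 0 5" --pt "0 0 3 0 0 0 5" --pt "0 0 2 0 0 0 5" --pt "0 0 0.6 0 0 0 5" --pt "0 0 0 0 0 0 1" --pt "0 0 0 0 0 0 1" --pt "0 0 0 0 0 0 1" --pt "0 0 0 0 0 0 1" --pt "0 0 0 0 0 0 1" --pt "0 0 0 0 0 0 1" --pt "0 0 0 0 0 0 1"

```text
clock: 25.48
eef_pos: [437.0, 211.3, 259.3]
tcp_rot: [[0.676, 0.737, 0.001], [0.737, -0.676, 0.0], [0.001, 0.0, -1.0]]
force: [-0.1, -1.2, 4.2]
gripper_width: 17.3
```

Request:
apply_moves --pt "0 0 0 0 0 0 1" --pt "0 0 -1 0 0 0 1" --pt "0 0 -3 0 0 0 1" --pt "0 0 -3.5 0 0 0 1" --pt "0 0 -3.5 0 0 0 1" --pt "0 0 -3.5 0 0 0 1" --pt "0 0 -3.5 0 0 0 1" --pt "0 0 0 0 0 0 1"

```text
clock: 26.48
eef_pos: [436.7, 211.2, 441.6]
tcp_rot: [[0.676, 0.737, 0.004], [0.737, -0.676, 0.004], [0.006, 0.0, -1.0]]
force: [-0.3, -0.2, -1.0]
gripper_width: 17.1
```

Run:
```python
from look import *
plan([572.9,-48.1,440],47.4)
p=look("i",[("dropper_1",180)],("wrist","side"))
```

```text
e [436.7 211.2 441.6] yaw 47.45 tilt 0.34 d cm [-9.9 27.6  0.1] wz 0.05 |d|/step rows 7.3 j [ 0.8  0.1 -0.3  0.  -1.2  1.6] F [-0.3 -0.2 -1. ] g 17.1184589406362 t 26.475
wrist dropper_1 0.95 [250.1 111. ] [481.1 274.1 180. ]
wrist dropper_1 0.81 [297.4  32.1] [544.3 291.1 180. ]
side dropper_1 0.78 [251.4 253.3] [437.6 211.  180. ]
side dropper_1 0.78 [189.2 322.1] [525.3 435.5 180. ]
side dropper_1 0.57 [229.3 318.5] [444.8 409.7 180. ]
```

View pics/i_wrist.png

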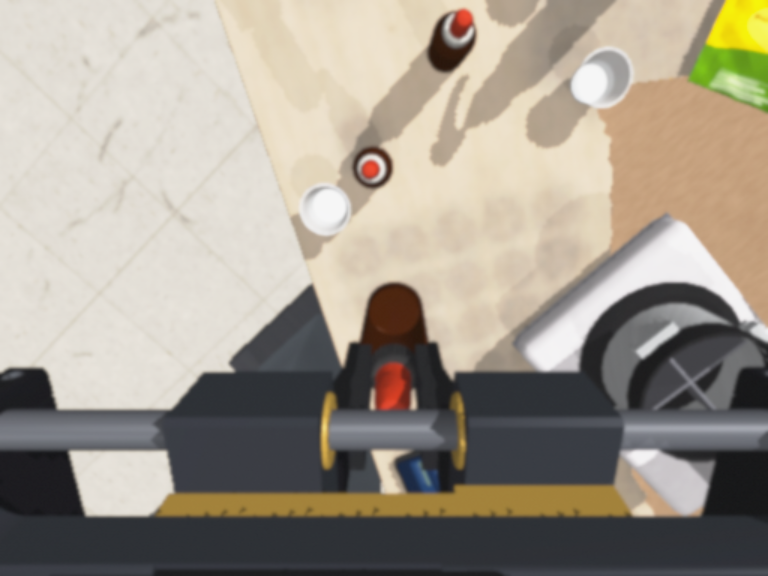

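The bottle hangs straight in the fingers at (393,320). I carry it over compartment (+,-).

Request:
apply_moves --pt "-1.24 3.45 0 0 0 0 1" --pt "-1.24 3.45 0 0 0 0 1" --pt "-1.24 3.45 0 0 0 0 1" --pt "-1.24 3.45 0 0 0 0 1" --pt "-1.24 3.45 0 0 0 0 1" --pt "-1.24 3.45 0 0 0 0 1" --pt "-1.24 3.45 0 0 0 0 1" --pt "-1.24 3.45 0 0 0 0 1" --pt "0 0 0 0 0 0 1" --pt "0 0 0 0 0 0 1"

```text
clock: 27.92
eef_pos: [572.7, -48.5, 437.6]
tcp_rot: [[0.677, 0.736, -0.003], [0.736, -0.677, -0.0], [-0.002, -0.002, -1.0]]
force: [-0.1, 0.3, -0.7]
gripper_width: 17.2
```

Run:
```python
from look import *
plan([572.9,-48.1,314],47.4)
```

```text
e [572.7 -48.5 437.6] yaw 47.41 tilt 0.15 d cm [ 0.1  0.  12.4] wz 0.01 |d|/step rows 3.1 j [ 0.2  0.3 -0.1 -0.  -1.2  2.2] F [-0.1  0.3 -0.7] g 17.17693453736045 t 27.925
```

Request:
apply_moves --pt "0 0 2.5 0 0 0 1" --pt "0 0 2.5 0 0 0 1" --pt "0 0 2.5 0 0 0 1" --pt "0 0 2 0 0 0 1" --pt "0 0 1.5 0 0 0 1" --pt "0 0 0.8 0 0 0 1" --pt "0 0 0.3 0 0 0 1" --pt "0 0 0.2 0 0 0 1" --pt "0 0 0 0 0 0 1"

```text
clock: 29.05
eef_pos: [573.0, -48.7, 316.3]
tcp_rot: [[0.676, 0.737, 0.001], [0.737, -0.676, 0.0], [0.001, 0.001, -1.0]]
force: [0.6, -0.1, 0.1]
gripper_width: 17.2
```

Request:
apply_moves --pt "0 0 0.15 0 0 0 1" --pt "0 0 0.1 0 0 0 1" --pt "0 0 0.1 0 0 0 1" --pt "0 0 0 0 0 0 1"

```text
clock: 29.55
eef_pos: [573.2, -48.7, 313.3]
tcp_rot: [[0.676, 0.737, 0.002], [0.737, -0.676, -0.0], [0.001, 0.001, -1.0]]
force: [-0.2, -1.3, 4.5]
gripper_width: 17.6
```

Contact on the pot floor (TCP z 313). I release, rise, and hover over B2.

Request:
apply_moves --pt "0 0 0 0 0 0 3.2" --pt "0 0 0 0 0 0 3.2" --pt "0 0 0 0 0 0 3.2" --pt "0 0 -1 0 0 0 3.2" --pt "0 0 -3 0 0 0 3.2" --pt "0 0 -3.5 0 0 0 5" --pt "0 0 -3 0 0 0 5" --pt "1.71 -2.93 0 0 0 0 5" --pt "1.71 -2.93 0 0 0 0 5" --pt "1.71 -2.93 0 0 0 0 5" --pt "1.71 -2.93 0 0 0 0 5" --pt "1.71 -2.93 0 0 0 0 5" --pt "1.71 -2.93 0 0 0 0 5" --pt "1.71 -2.93 0 0 0 0 5" --pt "1.71 -2.93 1.5 0 0 0 5" --pt "1.71 -2.93 1.5 0 0 0 5" --pt "1.71 -2.93 2 0 0 0 5" --pt "0 0 0 0 0 0 5" --pt "0 0 0 0 0 0 5"

```text
clock: 31.92
eef_pos: [472.9, 275.4, 368.1]
tcp_rot: [[0.676, 0.737, 0.001], [0.737, -0.676, 0.0], [0.001, 0.0, -1.0]]
force: [0.4, 0.1, 0.1]
gripper_width: 50.1
```

```bash
python3 drop.py; python3 -c "
from h import *
plan([472.4,275.6,259.5],47.4)"
```

```text
mask 0.82 1076 [259.6 182.1]
mask 0.61 1278 [327.2  91.6]
0.97 [262.3 171.6] [473.5 276.2   0. ]
0.74 [317.   91.7] [579.2 302.    0. ]
red 184 [338.7  87.5] [580.3 302.6  95. ]
red 168 [262.6 196.2] [473.7 276.3  95. ]
e [473.1 274.8 368.3] yaw 47.37 tilt 0.09 d cm [-1.000e-02 -1.100e-01  1.088e+01] wz -0.03 |d|/step rows 2.7 j [ 0.82  0.28 -0.24  0.   -1.05  1.57] F [-0.3 -1.5 -0.3] g 49.802621482245776 t 32.075
```

Request:
apply_moves --pt "0.14 -0.06 2.4 0 0 0 5" --pt "0 0 3 0 0 0 5" --pt "0 0 3 0 0 0 5" --pt "0 0 2 0 0 0 5" --pt "0 0 0.5 0 0 0 5" --pt "0 0 0 0 0 0 1" --pt "0 0 0 0 0 0 1" --pt "0 0 0 0 0 0 1" --pt "0 0 0 0 0 0 1" --pt "0 0 0 0 0 0 1" --pt "0 0 0 0 0 0 1" --pt "0 0 0 0 0 0 1"

```text
clock: 33.58
eef_pos: [473.5, 277.1, 258.8]
tcp_rot: [[0.676, 0.737, 0.001], [0.737, -0.676, 0.0], [0.001, 0.0, -1.0]]
force: [-0.5, -0.8, 4.0]
gripper_width: 16.8
```

Request:
apply_moves --pt "0 0 -1 0 0 0 1" --pt "0 0 -3 0 0 0 1" --pt "0 0 -3.5 0 0 0 1" --pt "0 0 -3.5 0 0 0 1" --pt "0 0 -3.5 0 0 0 1" --pt "0 0 -3.7 0 0 0 1" --pt "-2.15 2.88 0 0 0 0 1" --pt "-2.15 2.88 0 0 0 0 1" --pt "-2.15 2.88 0 0 0 0 1" --pt "-2.15 2.88 0 0 0 0 1" --pt "-2.15 2.88 0 0 0 0 1" --pt "-2.15 2.88 0 0 0 0 1" --pt "-2.15 2.88 0 0 0 0 1" --pt "-2.15 2.88 0 0 0 0 1" --pt "0 0 0 0 0 0 1" --pt "0 0 0 0 0 0 1"

```text
clock: 35.58
eef_pos: [526.4, -5.5, 440.2]
tcp_rot: [[0.677, 0.736, -0.001], [0.736, -0.677, 0.0], [-0.0, -0.001, -1.0]]
force: [1.1, 0.3, -0.4]
gripper_width: 17.4
```

Run:
```python
from look import *
plan([527.1,-5.9,315],47.4)
look("j",[("cap_bar",98)],("side","top"))
```

```text
e [526.4  -5.5 440.2] yaw 47.41 tilt 0.04 d cm [ 0.   0.1 12.5] wz 0.01 |d|/step rows 3.1 j [ 0.3  0.2 -0.2 -0.  -1.2  2.1] F [ 1.1  0.3 -0.4] g 17.361255442329174 t 35.575
top cap_bar 0.7 [341.5 179.5] [ 502.3 -330.4   98. ]
```

Request:
apply_moves --pt "0 0.08 2.5 0 0 0 1" --pt "0 0 2.5 0 0 0 1" --pt "0 0 2.5 0 0 0 1" --pt "0 0 2 0 0 0 1" --pt "0 0 1.5 0 0 0 1" --pt "0 0 0.8 0 0 0 1" --pt "0 0 0.4 0 0 0 1" --pt "0 0 0.3 0 0 0 1" --pt "0 0 0.15 0 0 0 1" --pt "0 0 0.1 0 0 0 1" --pt "0 0 0 0 0 0 1"

```text
clock: 37.15
eef_pos: [527.3, -6.2, 313.0]
tcp_rot: [[0.676, 0.736, 0.0], [0.736, -0.676, 0.0], [0.0, 0.0, -1.0]]
force: [-0.1, 1.2, -0.2]
gripper_width: 17.1
```

Request:
apply_moves --pt "0 0 0.1 0 0 0 1" --pt "0 0 0 0 0 0 1" --pt "0 0 0 0 0 0 3.2" --pt "0 0 0 0 0 0 3.2" --pt "0 0 0 0 0 0 3.2" --pt "0 0 -1 0 0 0 3.2" --pt "0 0 -3 0 0 0 3.2" --pt "0 0 -3.5 0 0 0 5" --pt "0 0 -3.5 0 0 0 5" --pt "0 0 -1 0 0 9 5" --pt "0 0 0 0 0 9 5" --pt "0 0 0 0 0 9 5" --pt "0 0 0 0 0 9 5" --pt "0 0 0 0 0 9 5" --pt "0 0 0 0 0 9 5" --pt "0 0 0 0 0 9 5" --pt "0 0 0 0 0 9 5" --pt "0 0 0 0 0 9 5" --pt "0 0 0 0 0 9 5"

```text
clock: 39.52
eef_pos: [527.1, -6.2, 432.5]
tcp_rot: [[0.733, -0.68, 0.001], [-0.68, -0.733, 0.0], [0.0, -0.001, -1.0]]
force: [-0.9, -0.4, -0.2]
gripper_width: 50.1
```

Request:
apply_moves --pt "-1.89 -2.92 0 0 0 0 5" --pt "-1.89 -2.92 0 0 0 0 5" --pt "-1.89 -2.92 0 0 0 0 5" --pt "-1.89 -2.92 0 0 0 0 5" --pt "-1.89 -2.92 0 0 0 0 5" --pt "-1.89 -2.92 0 0 0 0 5" --pt "-1.89 -2.92 1.5 0 0 0 5" --pt "-1.89 -2.92 2 0 0 0 5" --pt "-1.89 -2.92 2.3 0 0 0 5" --pt "0 0 0 0 0 0 5" --pt "0 0 0 0 0 0 5"

```text
clock: 40.9
eef_pos: [579.8, 302.3, 374.6]
tcp_rot: [[0.737, -0.676, 0.001], [-0.676, -0.737, -0.0], [0.0, -0.0, -1.0]]
force: [0.5, 0.2, 0.5]
gripper_width: 49.6
```

```bash
python3 drop.py; python3 -c "
from h import *
plan([579.8,302.3,259],-42.6)"
```

```text
mask 0.57 1045 [262.9 180.6]
0.67 [260.5 170.6] [580.7 304.1   0. ]
red 155 [261.7 192.3] [581.3 301.5  95. ]
e [579.8 301.6 375.3] yaw -42.62 tilt 0.12 d cm [-0.05 -0.03 11.63] wz -0.02 |d|/step rows 2.9 j [ 0.73  0.45  0.04  0.   -1.16  0.1 ] F [-0.8 -1.   0.4] g 49.96265462196778 t 41.05
```

Request:
apply_moves --pt "0.05 -0.1 2.5 0 0 0 5" --pt "0 0 3 0 0 0 5" --pt "0 0 3 0 0 0 5" --pt "0 0 2.5 0 0 0 5" --pt "0 0 0.6 0 0 0 5" --pt "0 0 0 0 0 0 1" --pt "0 0 0 0 0 0 1" --pt "0 0 0 0 0 0 1" --pt "0 0 0 0 0 0 1" --pt "0 0 0 0 0 0 1" --pt "0 0 0 0 0 0 1" --pt "0 0 0 0 0 0 1"

```text
clock: 42.55
eef_pos: [580.9, 302.9, 258.5]
tcp_rot: [[0.737, -0.676, 0.001], [-0.676, -0.737, 0.0], [0.0, -0.001, -1.0]]
force: [0.0, -1.4, 4.7]
gripper_width: 17.1
```

Request:
apply_moves --pt "0 0 -1 0 0 0 1" --pt "0 0 -3 0 0 0 1" --pt "0 0 -3.5 0 0 0 1" --pt "0 0 -3.5 0 0 0 1" --pt "0 0 -3.5 0 0 0 1" --pt "0 0 -3.7 0 0 0 1" --pt "2.23 2.59 0 0 0 0 1" --pt "2.23 2.59 0 0 0 0 1" --pt "2.23 2.59 0 0 0 0 1" --pt "2.23 2.59 0 0 0 0 1" --pt "2.23 2.59 0 0 0 0 1" --pt "2.23 2.59 0 0 0 0 1" --pt "2.23 2.59 0 0 0 0 1" --pt "2.23 2.59 0 0 0 0 1" --pt "2.23 2.59 0 0 0 0 1" --pt "0 0 0 0 0 0 1" --pt "0 0 0 0 0 0 1"

```text
clock: 44.68
eef_pos: [570.9, -4.4, 439.8]
tcp_rot: [[0.736, -0.677, -0.0], [-0.677, -0.736, 0.0], [-0.0, -0.0, -1.0]]
force: [-0.3, 0.3, -0.3]
gripper_width: 17.2
```

Run:
```python
from look import *
plan([571.1,-4.1,315],-42.6)
p=cam("wrist");cv2.imwrite("pics/k.png",cv2.resize(p["image"],(768,576)))
```

```text
e [570.9  -4.4 439.8] yaw -42.58 tilt 0.02 d cm [ 0.  -0.  12.5] wz 0.02 |d|/step rows 3.1 j [ 0.3  0.3 -0.1 -0.  -1.2  0.6] F [-0.3  0.3 -0.3] g 17.167880312231553 t 44.675
```

View pics/k.png

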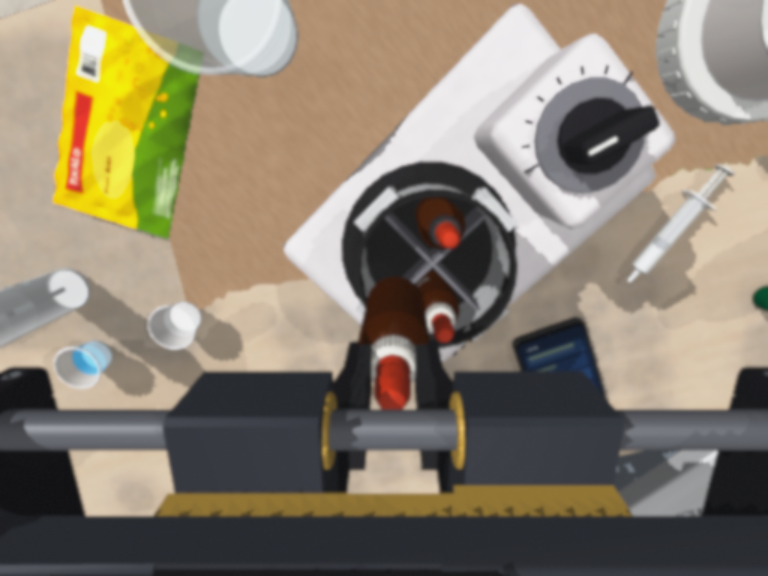

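The two placed bottles stand at (440,225) and (437,310), and the held one is over the free left compartment. I lower it.

Request:
apply_moves --pt "0 0 2.5 0 0 0 1" --pt "0 0 2.5 0 0 0 1" --pt "0 0 2.5 0 0 0 1" --pt "0 0 2 0 0 0 1" --pt "0 0 1.5 0 0 0 1" --pt "0 0 0.8 0 0 0 1" --pt "0 0 0.4 0 0 0 1" --pt "0 0 0.3 0 0 0 1" --pt "0 0 0.15 0 0 0 1" --pt "0 0 0.1 0 0 0 1" --pt "0 0 0 0 0 0 1"

```text
clock: 46.1
eef_pos: [570.9, -4.6, 312.6]
tcp_rot: [[0.736, -0.676, 0.001], [-0.676, -0.736, 0.0], [0.0, -0.0, -1.0]]
force: [0.3, -0.1, -0.8]
gripper_width: 16.8
```

Request:
apply_moves --pt "0 0 0.1 0 0 0 1" --pt "0 0 0 0 0 0 1" --pt "0 0 0 0 0 0 3.2" --pt "0 0 0 0 0 0 3.2" --pt "0 0 0 0 0 0 3.2" --pt "0 0 -1 0 0 0 3.2" --pt "0 0 -3 0 0 0 3.2" --pt "0 0 -4 0 0 0 5" --pt "0 0 -4 0 0 0 5" --pt "0 0 -2 0 0 -9 5" --pt "0 0 -1.5 0 0 -9 5" --pt "0 0 0 0 0 -9 5" --pt "0 0 0 0 0 -9 5" --pt "0 0 0 0 0 -9 5" --pt "0 0 0 0 0 -9 5" --pt "0 0 0 0 0 -9 5" --pt "0 0 0 0 0 -9 5" --pt "0 0 0 0 0 -9 5" --pt "0 0 0 0 0 -9 5"

```text
clock: 48.48
eef_pos: [570.8, -4.6, 467.0]
tcp_rot: [[0.673, 0.74, 0.001], [0.74, -0.673, 0.0], [0.001, 0.0, -1.0]]
force: [-0.4, -0.7, 0.5]
gripper_width: 50.1
```

Run:
```python
from look import *
p=look("l",[("dropper_1",54),("pot_rim",112)])
look(None,[("cap_bar",98),("cap",0),("dropper_1",0)],("top","side"))
plan([503,-337,420],47.4)
```

```text
wrist dropper_1 0.77 [262.9 167.1] [568.9  -7.9  54. ]
wrist dropper_1 0.68 [288.1 187.9] [574.9 -52.9  54. ]
wrist dropper_1 0.58 [237.9 186.9] [524.8  -5.4  54. ]
wrist pot_rim 0.56 [262.7 197.6] [552.5 -25.3 112. ]
top cap_bar 0.95 [341.9 177.3] [ 509.8 -331.8   98. ]
top cap 0.56 [339.2 180.6] [ 508.8 -337.9    0. ]
top dropper_1 0.56 [249.6 159.2] [582.9 -14.9   0. ]
top dropper_1 0.52 [258.7 160.6] [578.1 -47.8   0. ]
top dropper_1 0.5 [246.9 172.3] [535.1  -5.8   0. ]
side cap_bar 0.97 [264.3 161.3] [ 498.8 -314.9   98. ]
side cap 0.57 [261.3 177.3] [ 514.5 -352.7    0. ]
side dropper_1 0.59 [222.6 215.7] [ 599.8 -112.9    0. ]
side dropper_1 0.56 [220.4 226.2] [593.9 -61.3  -0. ]
side dropper_1 0.47 [263.2 160.8] [ 527.3 -461.5   -0. ]
side dropper_1 0.44 [234.8 224.8] [550.1 -77.4   0. ]
e [570.9  -4.6 466.4] yaw 47.40 tilt 0.00 d cm [-29.1  17.5   4.6] wz 0.0 |d|/step rows 8.6 j [ 0.3  0.3 -0.   0.  -1.3  2.1] F [-0.4 -0.2  0.1] g 50.23327407358395 t 49.025
```

View pics/l_wrist.png

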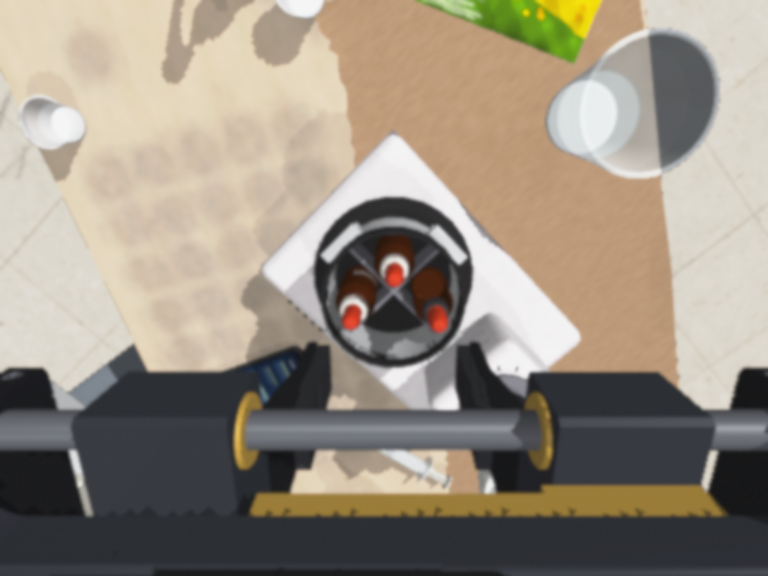

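All three stand upright, one to a compartment, at (395,265), (352,300) and (435,300). I go to the cap and re-measure it.

Request:
apply_moves --pt "-3.23 1.95 0 0 0 0 5" --pt "-3.23 1.95 0 0 0 0 5" --pt "-3.23 1.95 0 0 0 0 5" --pt "-3.23 1.95 0 0 0 0 5" --pt "-3.23 1.95 0 0 0 0 5" --pt "-3.23 1.95 0 0 0 0 5" --pt "-3.23 1.95 0 0 0 0 5" --pt "-3.23 1.95 1 0 0 0 5" --pt "-3.23 1.95 2.5 0 0 0 5" --pt "0 0 3 0 0 0 5" --pt "0 0 2.5 0 0 0 5" --pt "0 0 0 0 0 0 5" --pt "0 0 0 0 0 0 5"

```text
clock: 50.65
eef_pos: [504.0, -337.5, 377.6]
tcp_rot: [[0.676, 0.737, 0.002], [0.737, -0.676, -0.001], [0.0, 0.002, -1.0]]
force: [0.5, 0.3, 0.6]
gripper_width: 49.9
```

Run:
```python
from look import *
p=look("m",[("cap_bar",98),("cap",0)]);print(p["cx"],p["cy"])
plan([503,-337,271.5],47.4)
```

```text
wrist cap_bar 0.95 [258.  194.3] [ 501.7 -334.5   98. ]
wrist cap 0.57 [261.  171.7] [ 502.  -338.1    0. ]
261.7650583296308 193.20619032855464
e [ 503.8 -337.3  377.9] yaw 47.46 tilt 0.16 d cm [-0.  -0.1 10.6] wz 0.06 |d|/step rows 2.7 j [-0.3  0.4 -0.1  0.  -1.1  2.7] F [-0.3 -0.5  0.2] g 50.02548505066375 t 50.8
```

View pics/m_wrist.png

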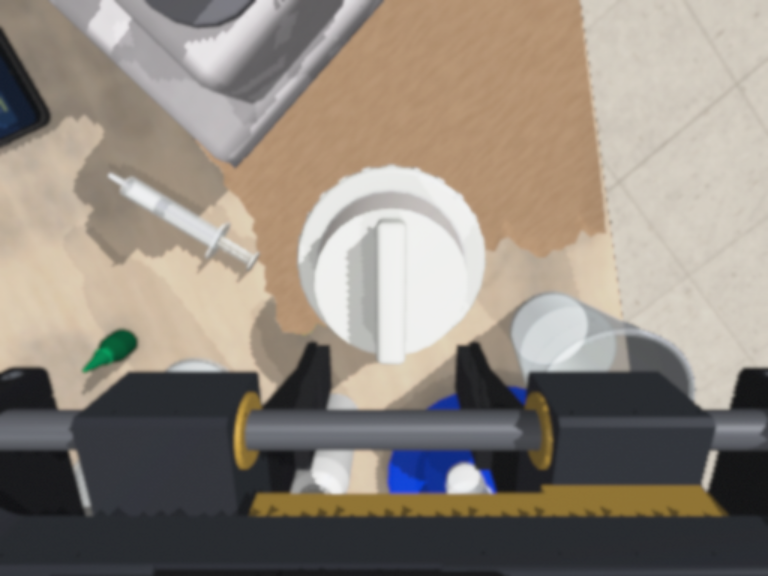

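The cap is still where I left it, with its bar at (391,290) centred between the fingers and aligned. I grip it again.

Request:
apply_moves --pt "-0.03 -0.07 3 0 0 0 5" --pt "0 0 3 0 0 0 5" --pt "0 0 3 0 0 0 5" --pt "0 0 1.3 0 0 0 5" --pt "0 0 0.35 0 0 0 5" --pt "0 0 0 0 0 0 1" --pt "0 0 0 0 0 0 1" --pt "0 0 0 0 0 0 1" --pt "0 0 0 0 0 0 1" --pt "0 0 0 0 0 0 1" --pt "0 0 0 0 0 0 1" --pt "0 0 0 0 0 0 1"

```text
clock: 52.3
eef_pos: [502.9, -337.2, 270.2]
tcp_rot: [[0.676, 0.737, 0.0], [0.737, -0.676, -0.0], [0.0, 0.001, -1.0]]
force: [-0.5, 0.8, 3.0]
gripper_width: 18.0
```

Request:
apply_moves --pt "0 0 -0.5 0 0 0 1" --pt "0 0 -2 0 0 0 1" --pt "0 0 -3.5 0 0 0 1" --pt "0 0 -3.5 0 0 0 1" --pt "0 0 -3.5 0 0 0 1" --pt "0 0 -3.5 0 0 0 1" --pt "0 0 -4 0 0 0 1" --pt "2.9 -1.94 0 0 0 0 1" --pt "2.9 -1.94 0 0 0 0 1" --pt "2.9 -1.94 0 0 0 0 1" --pt "2.9 -1.94 0 0 0 0 1" --pt "2.9 -1.94 0 0 0 0 1" --pt "2.9 -1.94 0 0 0 0 1" --pt "2.9 -1.94 0 0 0 0 1" --pt "2.9 -1.94 0 0 0 0 1" --pt "2.9 -1.94 0 0 0 0 1" --pt "0 0 0 0 0 0 1" --pt "0 0 0 0 0 0 1"

```text
clock: 54.55
eef_pos: [550.6, -26.9, 474.3]
tcp_rot: [[0.676, 0.737, -0.001], [0.737, -0.676, -0.0], [-0.001, -0.001, -1.0]]
force: [-0.6, -1.1, -1.6]
gripper_width: 17.7
```

Run:
```python
from look import *
plan([551,-26.6,362.5],47.4)
p=look(None,[("shaker",0),("dropper_1",54)],("top","side"))
```

```text
e [550.6 -26.9 474.3] yaw 47.44 tilt 0.08 d cm [ 0.1  0.  11.2] wz 0.04 |d|/step rows 2.8 j [ 0.2  0.2 -0.1 -0.  -1.3  2.1] F [-0.6 -1.1 -1.6] g 17.748574040732183 t 54.55
top dropper_1 0.46 [247.9 156. ] [586.1 -10.7  54. ]
side shaker 0.66 [229.2 221.3] [571.9 -90.3   0. ]
side shaker 0.56 [228.3 236.1] [557.9 -21.6   0. ]
side dropper_1 0.57 [237.6 225.6] [526.4 -17.2  54. ]
side dropper_1 0.49 [220.7 226.1] [576.1  -4.4  54. ]
```

Request:
apply_moves --pt "0.05 0 2.5 0 0 0 1" --pt "0 0 2.5 0 0 0 1" --pt "0 0 2 0 0 0 1" --pt "0 0 1.5 0 0 0 1" --pt "0 0 1 0 0 0 1" --pt "0 0 0.7 0 0 0 1" --pt "0 0 0.4 0 0 0 1" --pt "0 0 0.3 0 0 0 1" --pt "0 0 0 0 0 0 1"

```text
clock: 55.98
eef_pos: [551.1, -26.4, 365.9]
tcp_rot: [[0.676, 0.737, 0.0], [0.737, -0.676, 0.0], [0.0, 0.0, -1.0]]
force: [-0.5, -1.1, -2.7]
gripper_width: 17.8
```

Request:
apply_moves --pt "0 0 0.3 0 0 0 1" --pt "0 0 0.3 0 0 0 1" --pt "0 0 0.3 0 0 0 1" --pt "0 0 0.25 0 0 0 1" --pt "0 0 0 0 0 0 1" --pt "0 0 0 0 0 0 1"

```text
clock: 56.72
eef_pos: [551.2, -26.3, 356.1]
tcp_rot: [[0.676, 0.737, 0.002], [0.737, -0.676, -0.0], [0.001, 0.001, -1.0]]
force: [-3.6, 1.8, 8.0]
gripper_width: 17.9
```

Request:
apply_moves --pt "0 0 0.12 0 0 0 1" --pt "0 0 0 0 0 5 1" --pt "0 0 0 0 0 8 1" --pt "0 0 0 0 0 8 1" --pt "0 0 0 0 0 8 1" --pt "0 0 0 0 0 8 1" --pt "0 0 0 0 0 5 1" --pt "0 0 0 0 0 3 1" --pt "0 0 0 0 0 1 1" --pt "0 0 0 0 0 0 1"

```text
clock: 57.98
eef_pos: [551.8, -26.5, 355.7]
tcp_rot: [[1.0, 0.027, 0.004], [0.027, -1.0, -0.001], [0.004, 0.001, -1.0]]
force: [-1.4, 0.8, 9.0]
gripper_width: 18.1
```

Run:
```python
from look import *
plan([551,-26.6,360.2],2.4);print(observe()["wrist_torque"])
```

```text
e [551.8 -26.5 355.7] yaw 1.57 tilt 0.25 d cm [-0.1  0.  -0.5] wz -0.83 |d|/step rows 0.1 j [ 0.2  0.3 -0.2  0.  -1.   1.4] F [-1.4  0.8  9. ] g 18.08192281541536 t 57.975
[0.  0.6 0.4]
```

Request:
apply_moves --pt "0 0 0 0 0 -0.5 1" --pt "0 0 -0.2 0 0 0 1" --pt "0 0 -0.2 0 0 0 1" --pt "0 0 -0.1 0 0 0 1" --pt "0 0 -0.1 0 0 0 1" --pt "0 0 0 0 0 0 1"

```text
clock: 58.72
eef_pos: [551.6, -26.4, 359.6]
tcp_rot: [[0.999, 0.034, 0.002], [0.034, -0.999, 0.0], [0.002, 0.0, -1.0]]
force: [1.8, -0.5, 4.7]
gripper_width: 18.2
```

Request:
apply_moves --pt "0 0 -0.15 0 0 0 1" --pt "0 0 -0.15 0 0 0 1" --pt "0 0 -0.1 0 0 0 1" --pt "0 0 0 0 0 0 1"

```text
clock: 59.22
eef_pos: [551.6, -26.4, 360.3]
tcp_rot: [[0.999, 0.033, -0.001], [0.033, -0.999, 0.001], [-0.001, -0.001, -1.0]]
force: [8.0, -2.0, -9.1]
gripper_width: 17.5
```

Pulling up gave -9 N without motion, so the cap is locked. I release and go to the knob.

Request:
apply_moves --pt "0 0 0.2 0 0 0 5" --pt "0 0 0 0 0 0 5" --pt "0 0 0 0 0 0 5" --pt "0 0 0 0 0 0 5" --pt "0 0 -1 0 0 0 5" --pt "0 0 -3 0 0 0 5" --pt "0 0 -3 0 0 0 5" --pt "0 0 0 0 0 -9.5 5" --pt "0 0 0 0 0 -9.5 5" --pt "0 0 0 0 0 -9.5 5" --pt "0 0 0 0 0 -9.5 5" --pt "0 0 0 0 0 -9.5 5" --pt "0 0 0 0 0 -9.5 5" --pt "0 0 0 0 0 -9.5 4" --pt "0 0 0 0 0 -9.5 4" --pt "0 0 0 0 0 0 4"

```text
clock: 61.22
eef_pos: [551.0, -26.4, 432.0]
tcp_rot: [[0.211, 0.978, 0.001], [0.978, -0.211, 0.0], [0.0, 0.001, -1.0]]
force: [-0.2, -0.4, 0.6]
gripper_width: 40.7
```

Run:
```python
from look import *
p=look("n",[("cap_bar",188),("cap",90),("speed_knob_grip",163)],("wrist","side"))
plan([555,-155,400],78)
```

```text
wrist cap_bar 0.74 [260.7 208.8] [549.9 -25.7 188. ]
wrist cap 0.86 [263.6 179.9] [552.3 -28.8  90. ]
wrist speed_knob_grip 0.74 [291.7 316.3] [ 553.9 -154.5  163. ]
side cap_bar 0.97 [230.9 189.5] [545.  -19.4 188. ]
side cap 0.86 [227.7 214.3] [557.6 -21.7  90. ]
side speed_knob_grip 0.44 [238.5 173. ] [ 550.  -138.1  163. ]
e [551.1 -26.4 431.2] yaw 77.90 tilt 0.00 d cm [-12.5   3.1   3.1] wz -0.1 |d|/step rows 3.3 j [ 0.2  0.2 -0.1 -0.  -1.2  2.7] F [ 0.2  0.9 -0.3] g 40.11606968052843 t 61.625
```

View pics/n_wrist.png

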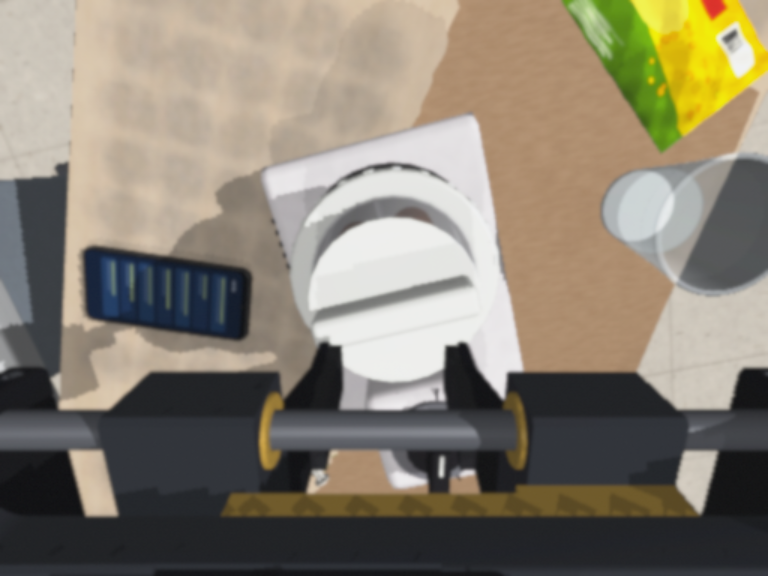

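The cap bar is parallel to the base edges, so the cap sits locked. Next is the knob.

Request:
apply_moves --pt "-3.13 0.77 0 0 0 0 4" --pt "-3.13 0.77 0 0 0 0 4" --pt "-3.13 0.77 0 0 0 0 4" --pt "-3.12 0.77 0 0 0 0 4" --pt "0 0 2.5 0 0 0 4" --pt "0 0 3 0 0 0 4" --pt "0 0 3 0 0 0 4" --pt "0 0 1.85 0 0 0 4" --pt "0 0 0 0 0 0 4" --pt "0 0 0 0 0 0 1" --pt "0 0 0 0 0 0 1" --pt "0 0 0 0 0 0 1" --pt "0 0 0 0 0 0 1" --pt "0 0 0 0 0 0 1" --pt "0 0 0 0 0 0 1"

```text
clock: 63.5
eef_pos: [555.3, -155.2, 328.3]
tcp_rot: [[0.209, 0.978, 0.001], [0.978, -0.209, -0.0], [0.0, 0.001, -1.0]]
force: [0.3, 0.1, 3.5]
gripper_width: 14.1
```

Gripped at 14 mm. I turn clockwise about 144°, then creep to the stop.

Request:
apply_moves --pt "0 0 0 0 0 6 1" --pt "0 0 0 0 0 9 1" --pt "0 0 0 0 0 9 1" --pt "0 0 0 0 0 9 1" --pt "0 0 0 0 0 9 1" --pt "0 0 0 0 0 9 1" --pt "0 0 0 0 0 9 1" --pt "0 0 0 0 0 9 1" --pt "0 0 0 0 0 9 1" --pt "0 0 0 0 0 9 1" --pt "0 0 0 0 0 9 1" --pt "0 0 0 0 0 9 1" --pt "0 0 0 0 0 9 1" --pt "0 0 0 0 0 9 1" --pt "0 0 0 0 0 9 1" --pt "0 0 0 0 0 9 1" --pt "0 0 0 0 0 6 1" --pt "0 0 0 0 0 0 1"

```text
clock: 65.75
eef_pos: [555.2, -154.3, 328.3]
tcp_rot: [[0.358, -0.934, 0.001], [-0.934, -0.358, 0.001], [-0.001, -0.001, -1.0]]
force: [-0.8, 4.5, 4.7]
gripper_width: 13.6
```

Run:
```python
from h import *
plan([555,-155,327],-73);print(observe()["wrist_torque"])
```

```text
e [ 555.2 -154.3  328.3] yaw -69.00 tilt 0.09 d cm [0.06 0.05 0.13] wz 4.0 |d|/step rows 0.0 j [ 0.01  0.37 -0.22 -0.   -0.98  0.36] F [-0.8  4.5  4.7] g 13.580265404073659 t 65.75
[ 1.70519466  0.21015865 -0.05952569]
```

Request:
apply_moves --pt "0 0 0 0 0 3 1" --pt "0 0 0 0 0 2 1" --pt "0 0 0 0 0 2 1" --pt "0 0 0 0 0 0 1"

```text
clock: 66.25
eef_pos: [555.3, -154.5, 328.3]
tcp_rot: [[0.244, -0.97, 0.001], [-0.97, -0.244, 0.0], [-0.0, -0.001, -1.0]]
force: [-0.9, 4.5, 4.9]
gripper_width: 14.3
```

Run:
```python
from h import *
plan([555,-155,327],-73);print(observe()["wrist_torque"])
```

```text
e [ 555.3 -154.5  328.3] yaw -75.88 tilt 0.07 d cm [0.04 0.05 0.13] wz -2.88 |d|/step rows 0.0 j [ 0.01  0.37 -0.22 -0.   -0.98  0.24] F [-0.9  4.5  4.9] g 14.2877985036523 t 66.25
[1.7239563  0.17127354 0.583952  ]
```

The moment rose to +0.58 N m, so the knob is at the full-speed stop. I nudge a little more, release and rise clear.

Request:
apply_moves --pt "0 0 0 0 0 2 1" --pt "0 0 0 0 0 0 1" --pt "0 0 0 0 0 0 4" --pt "0 0 0 0 0 0 4" --pt "0 0 0 0 0 0 4" --pt "0 0 0 0 0 0 4" --pt "0 0 -1 0 0 0 4" --pt "0 0 -3 0 0 0 4" --pt "0 0 -3.5 0 0 0 4" --pt "0 0 -3.5 0 0 0 4" --pt "0 0 -2 0 0 0 4" --pt "0 0 0 0 0 0 4"

```text
clock: 67.75
eef_pos: [555.0, -155.3, 460.2]
tcp_rot: [[0.207, -0.978, 0.005], [-0.978, -0.207, -0.0], [0.001, -0.005, -1.0]]
force: [-0.5, 0.5, -0.8]
gripper_width: 40.0
```

Run:
```python
from look import *
for c in("top","side"): look(None,[("cap_bar",188),("speed_knob_grip",163),("wash_bottle",0),("glue_bottle",0)],(c,),.4)
p=cam("wrist");cv2.imwrite("pics/o.png",cv2.resize(p["image"],(768,576)));print(observe()["force"],observe()["clock"])
```

```text
top cap_bar 0.91 [248.7 159.2] [554.8 -18.8 188. ]
top speed_knob_grip 0.57 [357.9 222.1] [ 358.2 -372.2  163. ]
top wash_bottle 0.69 [329.2 243.9] [ 282.5 -302.1    0. ]
top glue_bottle 0.62 [360.1 218.2] [ 375.  -411.9    0. ]
top glue_bottle 0.41 [251.1 158.7] [584.8 -20.3   0. ]
side cap_bar 0.66 [227.1 193.2] [551.5  -0.4 188. ]
side speed_knob_grip 0.57 [239.6 173.9] [ 545.5 -134.2  163. ]
side wash_bottle 0.93 [321.8 187.2] [ 290.3 -339.2    0. ]
side glue_bottle 0.74 [302.1 171.7] [ 370.9 -420.5    0. ]
[ 0.5 -0.5  0.4] 68.3
```

View pics/o.png

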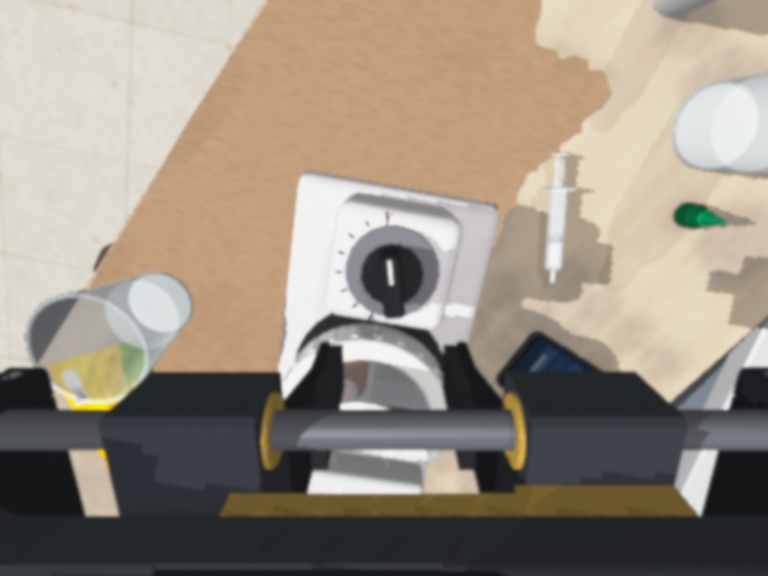

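The knob's white mark at (390,270) points to the last (clockwise) tick. The cap sits in place and both bystander bottles stand. I hand in.

```bash
python3 -c "
from bench import *
print(close_job())"
```

```text
the job is handed in; nothing more can be done
None
```

The job is handed in, finished at about 68 s on the robot's clock. All steps were done in the order asked.

- **Knob off:** I turned it anticlockwise until the moment jumped to 0.7 N m at the stop. A later picture showed the mark pointing to the off tick.
- **Cap removed:** I pressed it down about 5 mm, turned it 45° anticlockwise and stood it upright at the clear spot, about (503, -337) mm. It had not moved when I came back for it.
- **Bottles:** Only three dropper bottles were in the scene. The wrist camera showed all three upright in the pot, one to a compartment.
- **Cap locked:** I pressed it down, turned it 45° clockwise and let it rise. Pulling up on it gave 9 N with almost no movement, and its bar is parallel to the base edges.
- **Shaker started:** I turned the knob clockwise about 150° until the moment rose to 0.58 N m. The last picture shows its mark at the end tick.

**Last checks:** The networks found the wash bottle and glue bottle at their starting places to within about 3 cm. The side camera's last cap reading was about 2 cm off its earlier one. I put that down to the gripper blocking the view and did not re-measure it. The top camera's last knob reading was false: it landed near the glue bottle.

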